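# Handlamp off its charging dock

## Robot

A 7-joint arm with a two-finger parallel gripper is mounted at the origin on the work surface. World frame = base frame: x ahead of the robot, y to its left, z up, the work surface at z = 0. Lengths are in m, angles in degrees, forces in N, time in s.
With the tool pointing down it reaches from about 0.425 to 0.875 m from the base axis. Payload 4.7 kg.
Tool frame: the origin (TCP) lies on the centre line of the jaws, within the pads' length; the fingertips stand 19 mm ahead of it and the grasp point (between the pads) is the TCP; z points along the fingers, y is the direction in which the jaws open and shut (so a half turn about z gives the same grasp; the last joint's range is limited). The gripper opens to 85 mm and grips with 20 to 120 N. Pads are 22 mm wide; open, the fingers measure 114 mm over their backs; the gripper's body (76 mm by 85 mm) begins 54 mm behind the grasp point. The pads swing forward as they close: fully open they stand 13 mm farther back than shut.
Start: joints at [68.073, 18.392, -4.016, 83.108, 1.295, 78.541, -3.26], TCP at [0.251, -0.6, 0.25] pointing down, gripper open.
Joint ranges: [-163.93, 163.93], [-17.29, 119.83], [-79.2, 71.16], [3.27, 140.29], [-89.18, 269.18], [5.43, 117.66], [-154.24, 154.24]. Speed limits (degrees/s): [147.25, 147.25, 180, 180, 180, 180, 180].

## Interface

Orientations are given as a 3x3 rotation matrix whose columns are the frame's x, y, z axes.
In Python, from station import ctrl gives the robot as it stands.
- The arm moves only by the tool carry_out, never from a script. Its argument "motion" is text: rows parted by semicolons, each of 7 numbers parted by spaces: the shift along the tool's x, y, z in m, then the turn, a rotation vector about the tool's x, y, z in rad, then the opening, from 0 (shut) to 1 (fully open). In form: dx dy dz wx wy wz gripper; .... A call has 1 to 20 rows; each row shifts and turns the commanded pose from where the row before left it, along the tool's axes as they then stand; what a row does not reach is not made up. A row lasts 1/8 s, in which the tool goes at most 62.5 mm and 10.7 degrees, less where a joint would pass 70% of its speed; a pose out of reach is approached as far as the arm can. A call is refused whole if a number of a shift passes 0.0625 or a number of a turn 0.188, either way. A call with a gripper value outside its range is refused whole. The fingers move at their own pace and stop on an object; the grip force is fixed at half the most. Time passes only in rows, so rows that do not move let the fingers close. It gives the time, the measured TCP pose, the force and the opening at its end, in the units of the state.
- ctrl.get_state(): the state, without advancing time (a new reading comes with each control period).
- ctrl.get_image(name): name is "scene" or "top" or "wrist"; returns the picture (480x640x3 uint8, blue, green, red); there is no depth.
- ctrl.calibration(name): a dict with "fx", "fy", "cx", "cy" (pixels), "R" (3x3) and "t" (3): a world point X has camera coordinates R X + t; the wrist camera has in their place "mount" (4x4, takes a point from camera to tool coordinates, whose origin is the TCP and whose axes are the flange's). Camera axes: x right, y down, z forward; pixel columns grow to the right and rows downward; lengths in m; the calibration is good to about 2 mm. A picture is of the moment at which its call begins: read the wrist's pose just before it. calibration takes no time and is no camera call.
- ctrl.hand_in(): hands the job in, once; it reports no verdict.
The state is a dict: "t": time; "joint_pos": joint angles; "joint_vel": joint speeds; "effort": joint torques, N m; "eef_pos": TCP position; "tool_rot": TCP orientation; "wrist_force": force on the tool from outside, world axes, zero at the start; "moment": the same for the moment, N m; "finger_gap": finger opening in m.
Only numpy, scipy, OpenCV 4.12 (cv2) and the standard library are available. Lean on these libraries where they do the work, as an engineer would, in place of code of your own. Each camera call takes 0.05 s, during which the arm holds its last target. There are 200 camera calls.

## Task

Get the handlamp ready for examining the patient: turn the dock's latch open, lift the lamp off the dock by its handle, and set it down gently, upright, in the middle of the rubber mat, lined up with the mat and with the lens facing away from you. Once it stands there by itself, flip its switch lever fully over to the other side, and turn the dock's latch fully back to where it was. Do not disturb the other things on the table.

Things in the scene. Friction and masses are not known exactly. Their poses are not given: they have to be found in the camera images.
- dock: Fixed grey charging dock, block 178 (x) x 180 (y) x 35 mm high, y from -75 to +105 mm. Origin on the table under the lamp's seat; x away from the robot, yaw up to 0.35. The lamp stands on its top, centred on the origin, axes along the dock's, between 8 mm high ribs (both x ends, -y side; 4 mm play). A steel turn latch sits on the +y edge. Dock and mat may swap sides.
- latch (a joint): Angle of the dock's turn latch, rad. 0 = closed: its short end (38 mm from the pivot) lies over the lamp's foot and holds it down, its outer end with the post points to the dock's +y. Opens counter-clockwise seen from above, the post swinging towards the dock's -x (to the robot); stop at 1.57; foot free from 1.2. Friction about 1 N at the post, stays where left; starts at 0 to 0.12.
- latch_pivot (a point): Vertical pivot of the latch, at dock x 0, y +78 mm, 53 mm above the table. The latch is a flat steel bar 14 mm wide between 53 and 61 mm above the table; axes turn with it, y towards the post.
- latch_post (a point): The latch's upright steel post, to be pushed: 14 mm in diameter, 60 mm from the pivot, standing from 53 to 123 mm above the table. The point is on its axis, 88 mm above the table.
- lamp_mid (a point): The handlamp (0.45 to 0.91 kg): point over the centre of its foot, 81 mm above its underside; x to the lens, y to its left, z up. Foot 150 (x) x 110 (y) x 14 mm; white housing x -30..50, y -34..34, up to 110 mm above the underside; grey battery box x -75..-29, y -30..30, up to 75 mm. Its underside is 35 mm above the table on the dock, 4 mm on the mat.
- lamp_handle (a point): Where to grip the lamp's black handle, a bar along the lamp's x, 80 mm long, 16 mm wide (y), 14 mm high: centre of the bar, 155 mm above the underside and 6 mm ahead (x) of lamp_mid; the lamp balances here. The bar stands on two posts; 38 mm free below it, free from 22 mm behind to 30 mm ahead of this point.
- lamp_lens (a point): Centre of the lamp's round lens, 64 mm across, on its +x end, 66 mm ahead of and 15 mm below lamp_mid.
- switch (a joint): Lever on the lamp's battery box, rad: steel rod 10 mm thick, 60 mm long, pivot at lamp x -54, y 0 mm, 75 mm above the underside. Swings sideways in the lamp's y-z plane: 0 = off, leaning 0.6 rad to the lamp's right (-y); 1.2 = on, leaning 0.6 rad to its left (+y); stops at both ends. Friction about 0.5 N at the tip, stays where left; starts at 0 to 0.1.
- lamp: The same handlamp, origin at the centre of its underside, axes as for lamp_mid.
- mat: Fixed plain grey rubber mat 230 (x) x 160 (y) x 4 mm flat on the table; origin at the centre of its underside, x along its long side and away from the robot (yaw up to 0.3 rad). The lamp goes on its middle with its x along the mat's x.
- phone: Bystander: phone lying flat, 150 x 72 x 9 mm.
- oximeter: Bystander: small finger clip meter, 62 x 36 x 28 mm high.
- gel: Bystander: gel bottle, 64 mm across, 170 mm high, origin at its underside.
- depressors: Bystander: steel beaker of wooden spatulas, 76 mm across, 165 mm high with the spatulas.
- tape: Bystander: roll of tape lying flat, 90 mm across, 25 mm high.
- gauge: Bystander: round pressure gauge lying flat, 68 mm across, 30 mm high.
Mind the look-alikes: they are no part of the job. What is shaped like the lamp but green is not meant.

How it is judged (in metres and radians):
On the way, in this order (a step that is already met when the one before it is completed fails the run):
1. the latch is turned open while the lamp still stands on the dock (value of joint latch above 1.2 rad and horizontal distance between lamp_mid and dock below 0.02 m and height (world z) of lamp_mid below 0.125 m), for 0.1 s.
2. the lamp is lifted clear of the dock (height (world z) of lamp_mid above 0.15 m and angle between lamp_mid's own z axis and vertical below 0.4 rad), for 0.1 s.
3. the lamp stands released and upright on the mat, lens away from the robot, still switched off (x of lamp_mid in the frame of mat between -0.04 and 0.04 m and y of lamp_mid in the frame of mat between -0.03 and 0.03 m and height (world z) of lamp_mid below 0.09 m and angle between lamp_mid's own z axis and vertical below 0.08 rad and angle between the x axis of lamp_mid and the x axis of mat, either way round below 0.3 rad and x of lamp_lens in the frame of mat above 0.005 m and contact force between the fingers and lamp below 0.2 N and linear speed of lamp below 0.02 m/s and value of joint switch below 0.5 rad), for 0.2 s.
4. the switch lever is flipped over to on (value of joint switch above 1 rad), for 0.1 s.
At the end, for the whole second after the job is handed in: Lamp upright, at rest and released on the mat, centre within 40 mm along and 30 mm across the mat's centre, lined up within 0.30 rad, lens at the end away from the robot; switch lever on (above 1.0 rad); dock's latch turned back closed (below 0.2 rad) (x of lamp_mid in the frame of mat between -0.04 and 0.04 m and y of lamp_mid in the frame of mat between -0.03 and 0.03 m and height (world z) of lamp_mid below 0.09 m and angle between lamp_mid's own z axis and vertical below 0.08 rad and angle between the x axis of lamp_mid and the x axis of mat, either way round below 0.3 rad and x of lamp_lens in the frame of mat above 0.005 m and contact force between the fingers and lamp below 0.2 N and linear speed of lamp below 0.02 m/s and value of joint switch above 1 rad and value of joint latch below 0.2 rad); the robot touches nothing.
It fails at once if the lamp is tipped by more than 0.5 rad (angle between lamp_mid's own z axis and vertical above 0.5 rad).
It fails at once if the lamp is dropped (it moves faster than 0.45 m/s while not held) (linear speed of lamp above 0.45 m/s and contact force between the fingers and lamp below 0.1 N).
It fails at once if a bystander is moved by more than 30 mm (distance of any of phone, oximeter, gel, depressors, tape, gauge from where it was at the start of the episode above 0.03 m).
It also fails if it takes over 72 s, if anything falls off the work surface, if the arm or the gripper's body presses on something with over 40 N, if the wrist force passes 120 N, or if a joint passes its speed limit or range.

## Working session

There is one attempt and no reset: what is moved stays moved. The work goes in short steps, Python scripts to look and compute and a tool call to move; the robot and the scene stay as the last step left them, time stands still between calls to the robot, and variables do not carry over. Pictures are saved under pics/ and viewed, about 8 in all and at most 12, crops included, and the job is handed in when it is done.

Besides the shell and the picture viewer there is one more tool, called as a command line: name --argument value ..., lists and objects as JSON in quotes. carry_out: Moves the arm, as the interface text tells. Its arguments: {"type":"object","properties":{"motion":{"type":"string"}},"required":["motion"]}

```bash
mkdir -p pics; python3 - <<'E'
from station import ctrl
import cv2,numpy as np
s=ctrl.get_state();print({k:np.round(v,3).tolist() for k,v in s.items()})
for n in("top","scene"):
    im=ctrl.get_image(n);cv2.imwrite(f"pics/{n}0.png",im)
    print(n,{k:np.round(v,4).tolist() for k,v in ctrl.calibration(n).items()})
print({k:np.round(v,4).tolist() for k,v in ctrl.calibration("wrist").items()})
E
```

```text
{'t': 0.0, 'joint_pos': [68.073, 18.437, -4.017, 83.173, 1.295, 78.54, -3.261], 'joint_vel': [0.066, 0.085, -0.003, 0.029, -0.048, -0.023, 0.025], 'effort': [0.0, -49.357, -0.382, -31.433, 0.013, 0.011, 0.0], 'eef_pos': [0.251, -0.599, 0.249], 'tool_rot': [[0.922, 0.387, -0.001], [0.387, -0.922, 0.002], [-0.0, -0.002, -1.0]], 'wrist_force': [0.314, 0.21, 0.073], 'moment': [-0.024, -0.039, 0.051], 'finger_gap': 0.086}
top {'fx': 615.2312, 'fy': 615.2312, 'cx': 317.7234, 'cy': 241.8215, 'R': [[0.0096, -1.0, 0.0026], [-0.9836, -0.0099, -0.1803], [0.1803, -0.0009, -0.9836]], 't': [0.0023, 0.5022, 1.6946]}
scene {'fx': 531.472, 'fy': 531.472, 'cx': 322.7042, 'cy': 241.8938, 'R': [[-0.7924, 0.6097, -0.021], [0.4466, 0.5562, -0.7009], [-0.4156, -0.5648, -0.7129]], 't': [0.4105, -0.1124, 1.6682]}
{'fx': 372.357, 'fy': 372.357, 'cx': 325.9172, 'cy': 242.1475, 'mount': [[0.0005, -0.9474, -0.3199, 0.0821], [1.0, 0.0003, 0.0007, -0.001], [-0.0006, -0.3199, 0.9474, -0.1223], [0.0, 0.0, 0.0, 1.0]]}
```

View pics/top0.png

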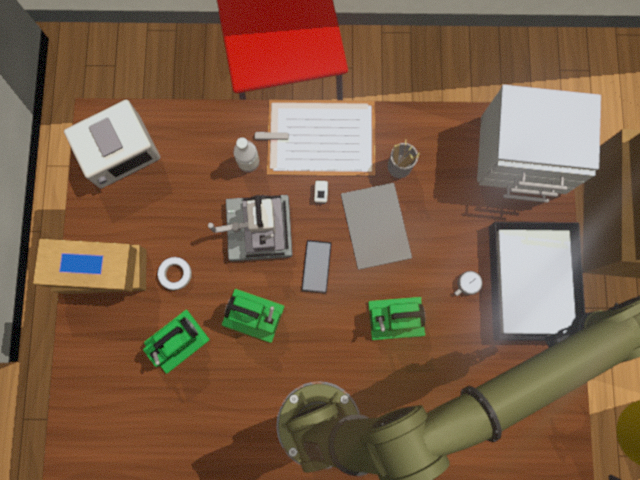

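View pics/scene0.png

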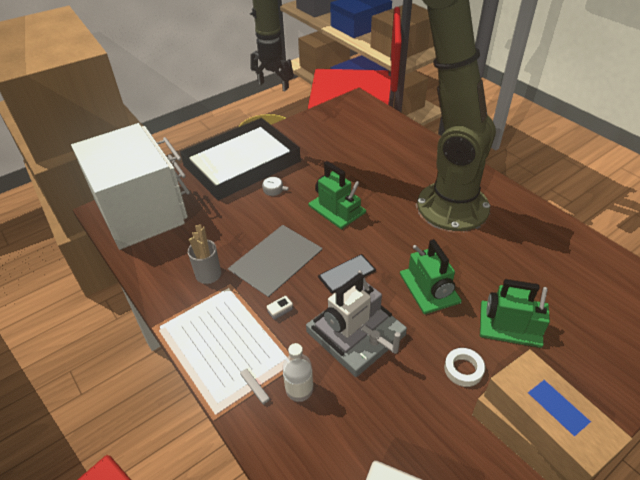

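The top view shows the dock with the lamp at about (258,228), the latch post at about (213,228) and the mat at about (376,225). The oximeter is at (320,191), the phone at (316,266), the gel at (246,155) and the depressors at (403,160). I'll measure the mat with a mask and zoom in on the dock.

```bash
cat > h.py <<'E'
from station import ctrl
import cv2,numpy as np
def ray(n,px,z):
    c=ctrl.calibration(n);R=np.array(c["R"]);t=np.array(c["t"])
    d=R.T@np.array([(px[0]-c["cx"])/c["fx"],(px[1]-c["cy"])/c["fy"],1]);o=-R.T@t
    return o+d*(z-o[2])/d[2]
def proj(n,X):
    c=ctrl.calibration(n);p=np.array(c["R"])@X+np.array(c["t"])
    return np.array([c["fx"]*p[0]/p[2]+c["cx"],c["fy"]*p[1]/p[2]+c["cy"]])
def wcam(s):
    M=np.array(ctrl.calibration("wrist")["mount"]);T=np.eye(4);T[:3,:3]=s["tool_rot"];T[:3,3]=s["eef_pos"]
    return T@M
def wray(s,px,z):
    c=ctrl.calibration("wrist");C=wcam(s);d=C[:3,:3]@np.array([(px[0]-c["cx"])/c["fx"],(px[1]-c["cy"])/c["fy"],1]);o=C[:3,3]
    return o+d*(z-o[2])/d[2]
def wproj(s,X):
    c=ctrl.calibration("wrist");p=np.linalg.inv(wcam(s))@np.append(X,1)
    return np.array([c["fx"]*p[0]/p[2]+c["cx"],c["fy"]*p[1]/p[2]+c["cy"]])
E
python3 - <<'E'
from h import *
im=cv2.imread("pics/top0.png")
print(im[225,376],im[205,232],im[266,316])
g=im.astype(int);sat=g.max(2)-g.min(2)
m=((sat<14)&(abs(g.mean(2)-g[225,376].mean())<16)).astype(np.uint8)
m=cv2.morphologyEx(m,cv2.MORPH_OPEN,np.ones((3,3)))
n,l,st,ce=cv2.connectedComponentsWithStats(m)
k=l[225,376];c=max(cv2.findContours((l==k).astype(np.uint8),0,cv2.CHAIN_APPROX_NONE)[0],key=cv2.contourArea)
P=np.array([ray("top",p[0],.004)[:2] for p in c],np.float32)
r=cv2.minAreaRect(P);print("mat",r,st[k]);print(cv2.boxPoints(r))
cv2.imwrite("pics/dock_top.png",cv2.resize(im[180:275,195:305],None,fx=7,fy=6.3,interpolation=cv2.INTER_CUBIC)[:600])
for n,p,z in(("gel",(246,160),.1),("dep",(401,168),.1),("oxi",(320,192),.028),("phone",(316,266),.01),("tape",(174,273),.02),("green",(253,315),.05),("g2",(397,318),.05)):print(n,ray("top",p,z).round(3))
E
```

```text
[141 144 149] [149 154 152] [158 154 150]
mat ((0.5744514465332031, -0.15820719301700592), (0.20042948424816132, 0.15681636333465576), 12.790610313415527) [ 342  184   60   75 2888]
[[ 0.4593648  -0.10393107]
 [ 0.49408212 -0.2568561 ]
 [ 0.6895381  -0.21248332]
 [ 0.6548208  -0.05955827]]
gel [0.724 0.211 0.1  ]
dep [ 0.705 -0.224  0.1  ]
oxi [0.652 0.002 0.028]
phone [0.438 0.011 0.01 ]
tape [0.413 0.415 0.02 ]
green [0.294 0.184 0.05 ]
g2 [ 0.29  -0.214  0.05 ]
```

View pics/dock_top.png

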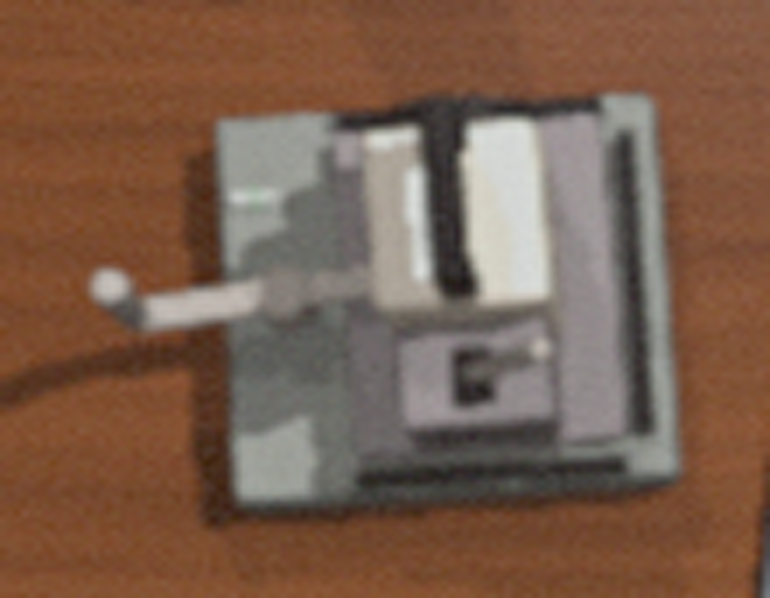

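The dock zoom shows the dock's top face with corners at about (218,120), (655,97), (680,470) and (235,497) in the crop. The latch runs left from about (285,300) to the post, and the lens end of the lamp points up, away from the robot. The mat mask cut off the near end, so I'll widen it and calculate the poses.

```bash
python3 - <<'E'
from h import *
im=cv2.imread("pics/top0.png")
f=lambda x,y:(195+(x+.0)/7-.4,180+y/6.3-.4)
C=np.array([ray("top",f(*p),.035)[:2] for p in((218,120),(655,97),(680,470),(235,497))])
TL,TR,BR,BL=C;print(C.round(3))
for a,b in((BL,TL),(BR,TR)):d=a-b;print("xedge",np.linalg.norm(d),np.arctan2(-d[1],-d[0]))
for a,b in((TR,TL),(BR,BL)):d=b-a;print("yedge",np.linalg.norm(d),np.arctan2(-d[0],d[1]))
r=cv2.minAreaRect(C.astype(np.float32));print(r)
print("post top",ray("top",f(108,283),.123).round(3),"pivot",ray("top",f(287,297),.061).round(3))
print("handle ends",ray("top",f(445,110),.197).round(3),ray("top",f(458,285),.197).round(3))
g=im.astype(int);sat=g.max(2)-g.min(2)
roi=np.zeros(sat.shape,np.uint8);roi[178:275,336:416]=((sat<30)*255)[178:275,336:416]
c=max(cv2.findContours(roi,0,cv2.CHAIN_APPROX_NONE)[0],key=cv2.contourArea)
P=np.array([ray("top",p[0],.004)[:2] for p in c],np.float32)
print("mat",cv2.minAreaRect(P));print(cv2.boxPoints(cv2.minAreaRect(P)))
E
```

```text
[[0.628 0.273]
 [0.641 0.094]
 [0.468 0.081]
 [0.454 0.26 ]]
xedge 0.17485033538433517 0.07579721439743585
xedge 0.17346332447754131 0.07661959307869928
yedge 0.18013968236414463 0.07051342912455968
yedge 0.18028034571215845 0.07821153756315083
((0.5476157665252686, 0.17698930203914642), (0.17485029995441437, 0.18027980625629425), 4.342863082885742)
post top [0.533 0.3   0.123] pivot [0.54  0.239 0.061]
handle ends [0.592 0.164 0.197] [0.518 0.157 0.197]
mat ((0.5617694854736328, -0.16094239056110382), (0.23264071345329285, 0.16134554147720337), 12.804136276245117)
[[ 0.43046302 -0.10805447]
 [ 0.4662202  -0.2653879 ]
 [ 0.69307595 -0.2138303 ]
 [ 0.6573188  -0.05649689]]
```

carry_out --motion "0 0 -0.05 0 0 0.162 0; 0 0 -0.05 0 0 0.162 0; 0.047 -0.035 0 0 0 0 0; 0.047 -0.035 0 0 0 0 0; 0.047 -0.035 0 0 0 0 0; 0.047 -0.035 0 0 0 0 0; 0.047 -0.035 0 0 0 0 0; 0.047 -0.035 0 0 0 0 0; 0.047 -0.035 0 0 0 0 0; 0.047 -0.035 0 0 0 0 0; 0 -0.05 0 0 0 0 0; 0 -0.05 0 0 0 0 0; 0 -0.05 0 0 0 0 0; 0 -0.05 0 0 0 0 0; -0.005 -0.05 0 0 0 0 0; -0.005 -0.05 0 0 0 0 0; -0.005 -0.05 0 0 0 0 0; -0.005 -0.05 0 0 0 0 0; -0.005 -0.05 0 0 0 0 0; 0 0 0 0 0 0 0"

```text
t: 2.6
eef_pos: [0.5461, 0.1598, 0.3502]
tool_rot: [[0.997, 0.082, -0.001], [0.082, -0.997, 0.002], [-0.001, -0.002, -1.0]]
wrist_force: [0.1, -0.4, 1.9]
finger_gap: -0.0002
```

```bash
python3 - <<'E'
from h import *
s=ctrl.get_state();im=ctrl.get_image("wrist");cv2.imwrite("pics/w1.png",im)
print(s["t"],s["eef_pos"],np.round(s["tool_rot"],3).tolist(),np.round(s["joint_pos"],1))
o=np.array([.5487,.162,0]);y=.075;R=np.array([[np.cos(y),-np.sin(y),0],[np.sin(y),np.cos(y),0],[0,0,1]])
for n,p in dict(piv=(0,.078,.061),post=(0,.138,.123),hF=(.046,0,.197),hB=(-.034,0,.197),c1=(.089,.105,.035),c2=(.089,-.075,.035),c3=(-.089,-.075,.035),c4=(-.089,.105,.035)).items(): print(n,wproj(s,o+R@np.array(p)).round(1))
E
```

```text
2.6 [0.54611315 0.15983505 0.350237  ] [[0.997, 0.082, -0.001], [0.082, -0.997, 0.002], [-0.001, -0.002, -1.0]] [   9.2    8.8  -31.8   84.7    4.5   87.8 -107.8]
piv [255.3 190.6]
post [180.8 202.4]
hF [325.1 164.2]
hB [324.4 265.8]
c1 [230.8 106. ]
c2 [393.8 107.3]
c3 [384.4 257.8]
c4 [241.3 256.7]
```

View pics/w1.png

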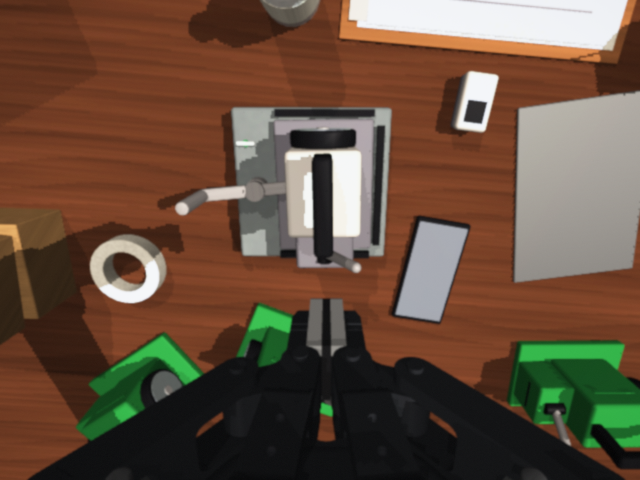

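The wrist view at 0.35 m agrees with the dock estimate to about 2 px: the corners are at (233,108), (391,108), (384,255) and (243,256). The post top at (183,208) puts the latch at about 0.09 rad. Next I'll bring the shut fingers down on the far (+x) side of the post.

carry_out --motion "0.01 -0.035 0 0 0 0 0; 0.01 -0.035 0 0 0 0 0; 0.01 -0.035 0 0 0 0 0; 0.009 -0.036 0 0 0 0 0; 0 0 0.045 0 0 0 0; 0 0 0.045 0 0 0 0; 0 0 0.045 0 0 0 0; 0 0 0.045 0 0 0 0; 0 0 0.045 0 0 0 0; 0 0 0.03 0 0 0 0; 0 0 0 0 0 0 0"

```text
t: 4.03
eef_pos: [0.5758, 0.2944, 0.0919]
tool_rot: [[0.997, 0.07, -0.006], [0.07, -0.998, -0.004], [-0.006, 0.003, -1.0]]
wrist_force: [-0.0, -0.6, 1.1]
finger_gap: -0.0001
```

carry_out --motion "-0.009 -0.004 0 0 0 0 0; -0.008 -0.004 0 0 0 0 0; -0.009 -0.0016 0 0 0 0 0; -0.0095 -0.0016 0 0 0 0 0; -0.0095 0.001 0 0 0 0 0; -0.0095 0.0015 0 0 0 0 0; -0.0085 0.004 0 0 0 0 0; -0.0085 0.004 0 0 0 0 0; -0.007 0.006 0 0 0 0 0; -0.007 0.0065 0 0 0 0 0; -0.0045 0.0065 0 0 0 0 0; -0.004 0.0065 0 0 0 0 0; 0 0 0 0 0 0 0"

```text
t: 5.65
eef_pos: [0.494, 0.2638, 0.0974]
tool_rot: [[0.997, 0.069, 0.018], [0.069, -0.998, 0.003], [0.018, -0.002, -1.0]]
wrist_force: [23.2, -0.4, -5.9]
finger_gap: -0.0
```

```bash
python3 - <<'E'
from h import *
s=ctrl.get_state();im=ctrl.get_image("scene");
cv2.imwrite("pics/s2.png",cv2.resize(im[240:400,270:450],None,fx=3.3,fy=3.3,interpolation=cv2.INTER_CUBIC))
d=s["eef_pos"]-np.array([.5425,.2395,0]);print(s["eef_pos"],s["wrist_force"].round(1),d[0]*.997+d[1]*.075,d[1]*.997-d[0]*.075)
for th in(1.2,1.4,1.57):
    u=np.array([-.06*np.sin(th),.06*np.cos(th)]);X=np.array([.5425+u[0]*.997-u[1]*.075,.2395+u[1]*.997+u[0]*.075,.123]);print(th,(proj("scene",X)-[270,240])*3.3)
E
```

```text
[0.49397565 0.26383334 0.09744462] [23.2 -0.4 -5.9] -0.046553779781195986 0.027899665632600285
1.2 [430.08785033 235.11019022]
1.4 [421.00530278 223.00618089]
1.57 [411.24508369 213.96359735]
```

View pics/s2.png

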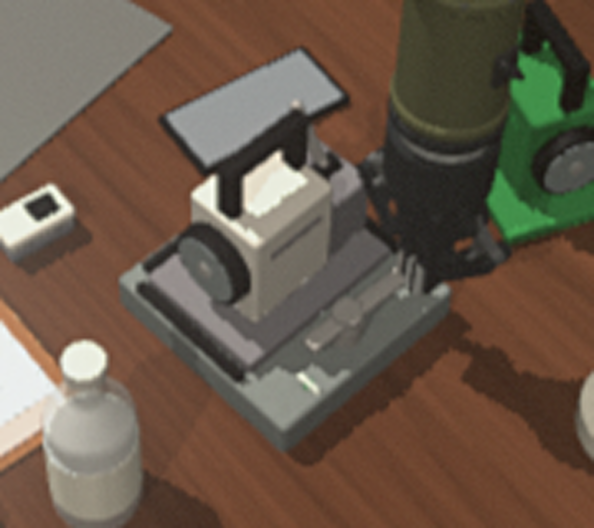

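The scene crop shows the latch bar nearly parallel to the dock's x edge. Its pivot is at about (348,313), its short end at about (312,345), and the fingers are at the post, with 23 N in +x. I'll read the angle off the bar before doing more.

```bash
python3 - <<'E'
from h import *
for th in(1.1,1.2,1.3,1.4,1.5,1.57):
    o=[]
    for r,z in((-.038,.061),(0,.061),(.05,.061)):
        u=np.array([-r*np.sin(th),r*np.cos(th)]);X=np.array([.5425+u[0]*.997-u[1]*.075,.2395+u[1]*.997+u[0]*.075,z]);o+=[(proj("scene",X)-[270,240])*3.3]
    print(th,np.round(o).tolist())
E
```

```text
1.1 [[298.0, 324.0], [348.0, 312.0], [413.0, 296.0]]
1.2 [[299.0, 328.0], [348.0, 312.0], [411.0, 291.0]]
1.3 [[302.0, 332.0], [348.0, 312.0], [407.0, 286.0]]
1.4 [[305.0, 336.0], [348.0, 312.0], [403.0, 281.0]]
1.5 [[308.0, 340.0], [348.0, 312.0], [399.0, 276.0]]
1.57 [[310.0, 342.0], [348.0, 312.0], [396.0, 273.0]]
```

carry_out --motion "0.01 -0.006 0 0 0 0 0; 0 -0.008 0 0 0 0 0; 0 0 0 0 0 0 0"

```text
t: 6.08
eef_pos: [0.4946, 0.282, 0.0972]
tool_rot: [[0.997, 0.073, 0.003], [0.073, -0.997, 0.002], [0.003, -0.002, -1.0]]
wrist_force: [1.5, 0.5, 8.3]
finger_gap: 0.0
```

The bar's short end at (312,345) matches about 1.57 rad, so the latch is fully open. Now I'll rise, open the gripper and go over the handle.

carry_out --motion "0 0 -0.04 0 0 0 0; 0 0 -0.05 0 0 0 0; 0 0 -0.05 0 0 0 1; 0 0 -0.05 0 0 0 1; 0.014 0.03 0 0 0 0 1; 0.014 0.03 0 0 0 0 1; 0.014 0.031 0 0 0 0 1; 0.013 0.031 0 0 0 0 1; 0 0 0 0 0 0 1; 0 0 0 0 0 0 1"

```text
t: 7.32
eef_pos: [0.5564, 0.1639, 0.2848]
tool_rot: [[0.997, 0.074, -0.002], [0.074, -0.997, 0.001], [-0.002, -0.001, -1.0]]
wrist_force: [-0.4, 1.1, 0.6]
finger_gap: 0.0856
```

```bash
python3 - <<'E'
from h import *
s=ctrl.get_state();im=ctrl.get_image("wrist");cv2.imwrite("pics/w3.png",im)
print(s["t"],s["eef_pos"],np.round(s["tool_rot"],3).tolist(),s["finger_gap"],np.round(s["joint_pos"],1))
h=np.array([.5586,.1643,.197]);a=np.array([.997,.075,0])
for k in(-.04,0,.04):print(wproj(s,h+k*a).round(1))
print("tcp point at .197",wproj(s,np.append(s["eef_pos"][:2],.197)).round(1))
E
```

```text
7.325 [0.55636742 0.16391423 0.28475578] [[0.997, 0.074, -0.002], [0.074, -0.997, 0.001], [-0.002, -0.001, -1.0]] 0.08556462905639638 [   9.1   11.4  -32.4   89.5    6.1   81.  -109.5]
[326.9 314.2]
[326.9 255.5]
[326.9 189.7]
tcp point at .197 [327.2 259. ]
```

View pics/w3.png

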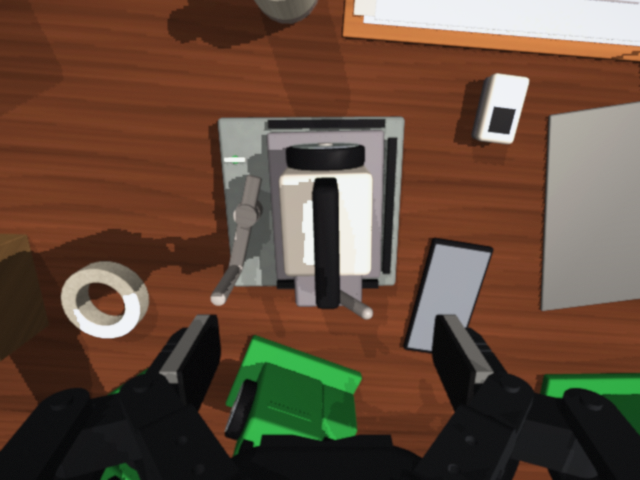

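The wrist view shows the handle bar centred on the jaws at column 326, rows 178–307. The latch bar runs from (253,180) to (232,270). I'll measure the latch angle and the handle's x from this view.

```bash
python3 - <<'E'
from h import *
s=ctrl.get_state()
im=cv2.imread("pics/w3.png")
o=np.array([.5487,.162,0]);y=.075;R=np.array([[np.cos(y),-np.sin(y),0],[np.sin(y),np.cos(y),0],[0,0,1]])
D=lambda p,z:(R.T@(wray(s,p,z)-o)).round(4)
print("bar",D((253,180),.061),D((246,215),.061),"posttop",D((218,299),.123),"postbase",D((236,265),.061))
print("corners",D((220,118),.035),D((404,118),.035),D((397,285),.035),D((228,286),.035))
print("handle",D((326,178),.197),D((326,307),.197), "foot far",D((272,131),.049),D((380,131),.049))
E
```

```text
bar [0.0334 0.0704 0.061 ] [-0.0001  0.0792  0.061 ] posttop [-0.0576  0.0944  0.123 ] postbase [-0.0518  0.0928  0.061 ]
corners [0.0879 0.1031 0.035 ] [ 0.088  -0.0714  0.035 ] [-0.086  -0.0754  0.035 ] [-0.0873  0.1103  0.035 ]
handle [0.0567 0.0026 0.197 ] [-0.0248  0.0026  0.197 ] foot far [0.0766 0.0524 0.049 ] [ 0.0767 -0.0472  0.049 ]
```

Both the bar and the post give about 1.3 rad, so the latch is free but near the 1.2 limit. I'll push it further from the +y side of the post before taking the lamp.

carry_out --motion "-0.0165 -0.033 0 0 0 0 0; -0.0165 -0.033 0 0 0 0 0; -0.0165 -0.033 0 0 0 0 0; -0.0165 -0.033 0 0 0 0 0; 0 0 0 0 0 0 0; 0 0 0.047 0 0 0 0; 0 0 0.047 0 0 0 0; 0 0 0.047 0 0 0 0; 0 0 0.047 0 0 0 0; 0 0 0 0 0 0 0; 0 0.008 0 0 0 0 0; 0 0.008 0 0 0 0 0; 0 0.008 0 0 0 0 0; 0 0.006 0 0 0 0 0; 0 0 0 0 0 0 0"

```text
t: 9.25
eef_pos: [0.4847, 0.2633, 0.0999]
tool_rot: [[0.997, 0.074, 0.004], [0.074, -0.997, 0.006], [0.004, -0.005, -1.0]]
wrist_force: [-2.4, 7.0, 5.9]
finger_gap: 0.0004
```

carry_out --motion "0 0.005 0 0 0 0 0; 0 0 0 0 0 0 0"

```text
t: 9.5
eef_pos: [0.4853, 0.2615, 0.1008]
tool_rot: [[0.997, 0.076, 0.006], [0.076, -0.997, 0.01], [0.006, -0.01, -1.0]]
wrist_force: [-2.2, 11.9, 5.8]
finger_gap: 0.0001
```

carry_out --motion "0 -0.015 0 0 0 0 0; 0 -0.015 0 0 0 0 0; 0 0 -0.045 0 0 0 0; 0 0 -0.05 0 0 0 0; 0 0 -0.05 0 0 0 1; 0 0 -0.045 0 0 0 1; 0.018 0.032 0 0 0 0 1; 0.018 0.032 0 0 0 0 1; 0.018 0.033 0 0 0 0 1; 0.018 0.033 0 0 0 0 1; 0 0 0 0 0 0 1; 0 0 0 0 0 0 1"

```text
t: 11.0
eef_pos: [0.5634, 0.161, 0.287]
tool_rot: [[0.997, 0.073, -0.001], [0.073, -0.997, 0.0], [-0.001, -0.0, -1.0]]
wrist_force: [-0.5, 0.4, -0.2]
finger_gap: 0.085
```

```bash
python3 - <<'E'
from h import *
s=ctrl.get_state();im=ctrl.get_image("wrist");cv2.imwrite("pics/w4.png",im[90:340,180:440].repeat(2,0).repeat(2,1))
o=np.array([.5487,.162,0]);y=.075;R=np.array([[np.cos(y),-np.sin(y),0],[np.sin(y),np.cos(y),0],[0,0,1]])
print(s["t"],s["eef_pos"],R.T@(s["eef_pos"]-o),np.round(s["tool_rot"],3).tolist(),s["finger_gap"])
for th in(1.2,1.3,1.4,1.5,1.57):
    print(th,[((wproj(s,o+R@np.array([-r*np.sin(th),.078+r*np.cos(th),z]))-[180,90])*2).round().tolist() for r,z in((-.038,.061),(.06,.061),(.06,.123))])
E
```

```text
11.0 [0.56336417 0.16102641 0.28695563] [ 0.01454999 -0.00206964  0.28695563] [[0.997, 0.073, -0.001], [0.073, -0.997, 0.0], [-0.001, -0.0, -1.0]] 0.08497221702726176
1.2 [[152.0, 190.0], [93.0, 369.0], [57.0, 427.0]]
1.3 [[144.0, 187.0], [105.0, 372.0], [70.0, 431.0]]
1.4 [[136.0, 186.0], [116.0, 375.0], [84.0, 434.0]]
1.5 [[128.0, 185.0], [128.0, 376.0], [98.0, 435.0]]
1.57 [[122.0, 184.0], [136.0, 376.0], [108.0, 435.0]]
```

View pics/w4.png

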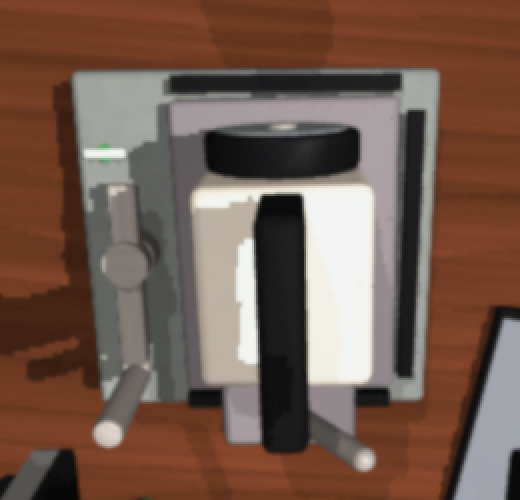

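The latch now reads about 1.57 rad: the post top is at (108,432) in the crop. The handle is about 4.5 mm to +y of the TCP, so I'll correct that, descend and grip.

carry_out --motion "0 -0.0045 0 0 0 0 1; 0 0 0.035 0 0 0 1; 0 0 0.035 0 0 0 1; 0 0 0.027 0 0 0 1; 0 0 0 0 0 0 1; 0 0 0 0 0 0 0; 0 0 0 0 0 0 0; 0 0 0 0 0 0 0; 0 0 0 0 0 0 0; 0 0 0 0 0 0 0; 0 0 0 0 0 0 0"

```text
t: 12.42
eef_pos: [0.5637, 0.1648, 0.191]
tool_rot: [[0.997, 0.073, 0.001], [0.073, -0.997, -0.0], [0.001, 0.0, -1.0]]
wrist_force: [-1.2, -2.3, 5.5]
finger_gap: 0.0149
```

carry_out --motion "0 0 -0.01 0 0 0 0; 0 0 -0.015 0 0 0 0; 0 0 -0.02 0 0 0 0; 0 0 -0.02 0 0 0 0; 0 0 -0.02 0 0 0 0; 0 0 -0.015 0 0 0 0; 0 0 0 0 0 0 0"

```text
t: 13.3
eef_pos: [0.5642, 0.1653, 0.2922]
tool_rot: [[0.997, 0.073, 0.003], [0.073, -0.997, 0.001], [0.003, -0.0, -1.0]]
wrist_force: [0.0, 0.3, -5.2]
finger_gap: 0.0146
```

```bash
python3 - <<'E'
from h import *
s=ctrl.get_state();print(s["wrist_force"].round(1),s["moment"].round(2),s["eef_pos"],np.round(s["joint_pos"],1))
ya=np.arctan2(s["tool_rot"][1][0],s["tool_rot"][0][0]);ty=.2235;c=np.array([.562,-.161]);goal=c+.012*np.array([np.cos(ty),np.sin(ty)])
d=goal-s["eef_pos"][:2];print("turn",ty-ya,"goal",goal,"d tool",d@np.array(s["tool_rot"])[:2,:2])
im=ctrl.get_image("scene");cv2.imwrite("pics/s5.png",im[180:430,230:530].repeat(2,0).repeat(2,1))
E
```

```text
[ 0.   0.3 -5.2] [ 0.03  0.06 -0.01] [0.56416615 0.16532007 0.29217342] [   9.1   12.1  -32.7   87.9    6.6   81.7 -109.8]
turn 0.15065512353153135 goal [ 0.57370153 -0.15834027] d tool [-0.01404599  0.32349593]
```

View pics/s5.png

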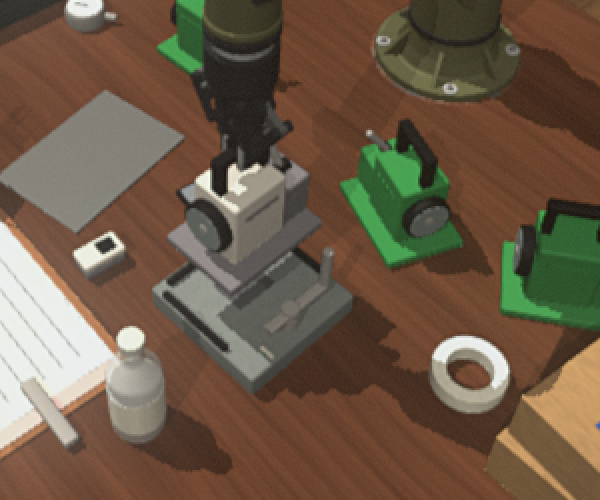

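The lamp hangs level above the dock with the latch still open. Carrying it over the mat.

carry_out --motion "-0.001 0.015 0 0 0 0 0; -0.001 0.027 0 0 0 0 0; -0.001 0.03 0 0 0 0 0; -0.001 0.03 0 0 0 0 0; -0.001 0.03 0 0 0 0 0; -0.001 0.03 0 0 0 0 0; -0.001 0.03 0 0 0 0 0; -0.001 0.03 0 0 0 0 0; -0.001 0.03 0 0 0 0 0; -0.001 0.03 0 0 0 0 0; -0.001 0.025 0 0 0 0 0; -0.002 0.015 0 0 0 0 0; 0 0 0 0 0 -0.05 0; 0 0 0 0 0 -0.05 0; 0 0 0 0 0 -0.05 0; 0 0 0 0 0 0 0; 0 0 0 0 0 0 0"

```text
t: 15.48
eef_pos: [0.5736, -0.1572, 0.29]
tool_rot: [[0.975, 0.22, -0.001], [0.22, -0.975, 0.0], [-0.001, -0.0, -1.0]]
wrist_force: [0.6, 0.3, -4.3]
finger_gap: 0.0148
```

```bash
python3 - <<'E'
from h import *
s=ctrl.get_state();print(s["eef_pos"],np.round(s["tool_rot"],3).tolist(),np.round(s["joint_pos"],1))
ya=np.arctan2(s["tool_rot"][1][0],s["tool_rot"][0][0]);ty=.2235;c=np.array([.562,-.161]);goal=c+.012*np.array([np.cos(ty),np.sin(ty)])
d=goal-s["eef_pos"][:2];print("turn",ty-ya,"d tool",d@np.array(s["tool_rot"])[:2,:2])
im=ctrl.get_image("wrist");cv2.imwrite("pics/w6.png",im)
E
```

```text
[ 0.57360022 -0.15715294  0.29000295] [[0.975, 0.22, -0.001], [0.22, -0.975, 0.0], [-0.001, -0.0, -1.0]] [ 30.9  12.  -21.3  87.3   4.4  81.6 -67.8]
turn 0.0014375343329843804 d tool [-0.00016268  0.00118049]
```

View pics/w6.png

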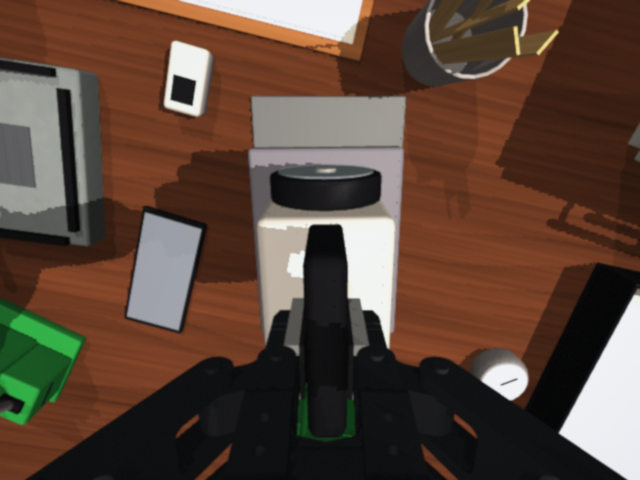

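carry_out --motion "0 0.001 0.02 0 0 0 0; 0 0 0.03 0 0 0 0; 0 0 0.03 0 0 0 0; 0 0 0.02 0 0 0 0; 0 0 0.01 0 0 0 0; 0 0 0.006 0 0 0 0; 0 0 0.004 0 0 0 0; 0 0 0.004 0 0 0 0; 0 0 0 0 0 0 0"

```text
t: 16.65
eef_pos: [0.5741, -0.1582, 0.1663]
tool_rot: [[0.975, 0.221, -0.0], [0.221, -0.975, -0.0], [-0.0, 0.0, -1.0]]
wrist_force: [0.8, 0.0, -3.8]
finger_gap: 0.015
```

carry_out --motion "0 0 0.002 0 0 0 0; 0 0 0.002 0 0 0 0; 0 0 0.002 0 0 0 0; 0 0 0 0 0 0 0"

```text
t: 17.15
eef_pos: [0.5741, -0.1582, 0.1603]
tool_rot: [[0.975, 0.221, 0.0], [0.221, -0.975, -0.0], [-0.0, 0.0, -1.0]]
wrist_force: [-0.2, -0.1, -4.2]
finger_gap: 0.0148
```

carry_out --motion "0 0 0.0015 0 0 0 0; 0 0 0.0015 0 0 0 0; 0 0 0 0 0 0 0"

```text
t: 17.52
eef_pos: [0.5744, -0.1583, 0.1599]
tool_rot: [[0.975, 0.221, 0.001], [0.221, -0.975, -0.001], [0.001, 0.001, -1.0]]
wrist_force: [-5.2, 0.4, 8.9]
finger_gap: 0.015
```

The lamp has touched down: the wrist force rose to +9 N. I'll ease off, release, rise and check.

carry_out --motion "0 0 -0.002 0 0 0 0; 0 0 0 0 0 0 0.5; 0 0 0 0 0 0 1; 0 0 0 0 0 0 1; 0 0 0 0 0 0 1; 0 0 -0.01 0 0 0 1; 0 0 -0.03 0 0 0 1; 0 0 -0.04 0 0 0 1; 0 0 -0.04 0 0 0 1; 0 0 0 0 0 0 1"

```text
t: 18.77
eef_pos: [0.5761, -0.1584, 0.2842]
tool_rot: [[0.975, 0.221, 0.008], [0.221, -0.975, -0.002], [0.007, 0.004, -1.0]]
wrist_force: [-0.0, -1.0, 0.2]
finger_gap: 0.0852
```

```bash
python3 - <<'E'
from h import *
s=ctrl.get_state();im=ctrl.get_image("wrist");cv2.imwrite("pics/w7.png",im)
print(s["t"],s["eef_pos"],s["finger_gap"],np.round(s["tool_rot"],3).tolist(),np.round(s["joint_pos"],1))
ty=.2235;o=np.array([.562,-.161,0]);R=np.array([[np.cos(ty),-np.sin(ty),0],[np.sin(ty),np.cos(ty),0],[0,0,1]])
for n,p in dict(m1=(.115,.08,.004),m2=(.115,-.08,.004),f1=(.075,.055,.018),f2=(.075,-.055,.018),h1=(.046,0,.166),h0=(-.034,0,.166),piv=(-.054,0,.079),tip_off=(-.054,-.0339,.1285)).items():print(n,wproj(s,o+R@np.array(p)).round(1))
E
```

```text
18.775 [ 0.57611276 -0.15839082  0.28423527] 0.08517926317924639 [[0.975, 0.221, 0.008], [0.221, -0.975, -0.002], [0.007, 0.004, -1.0]] [ 31.   12.  -21.3  87.9   4.5  80.4 -67.8]
m1 [245.7  99. ]
m2 [403.8  99. ]
f1 [270.4 140.7]
f2 [379.3 140.7]
h1 [325.4 198.6]
h0 [325.5 307.6]
piv [325.2 282.8]
tip_off [365.9 307.4]
```

View pics/w7.png

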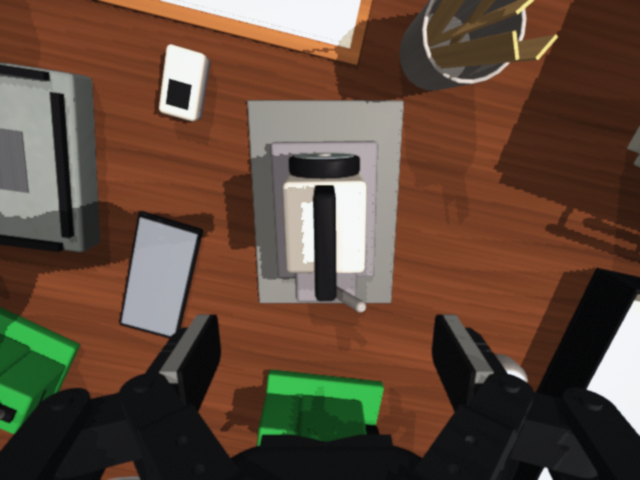

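The lamp stands centred and square on the mat: the foot front is at row 141 as predicted, the handle column is about 325, and the lever tip at (360,307) is still off. Next I'll bring the shut fingers down on the lever's -y side.

carry_out --motion "-0.018 0.018 0 0 0 0 0; -0.018 0.018 0 0 0 0 0; -0.018 0.019 0 0 0 0 0; -0.017 0.019 0 0 0 0 0; 0 0 0 0 0 0 0; 0 0 0.04 0 0 0 0; 0 0 0.04 0 0 0 0; 0 0 0.04 0 0 0 0; 0 0 0.03 0 0 0 0; 0 0 0.008 0 0 0 0; 0 0 0 0 0 0 0"

```text
t: 20.2
eef_pos: [0.5215, -0.2452, 0.1213]
tool_rot: [[0.975, 0.222, -0.0], [0.222, -0.975, 0.001], [-0.0, -0.001, -1.0]]
wrist_force: [0.3, -0.6, 0.9]
finger_gap: 0.0002
```

```bash
cat > m.py <<'E'
from h import *
s=ctrl.get_state();ty=.2235;o=np.array([.562,-.161,0]);R=np.array([[np.cos(ty),-np.sin(ty),0],[np.sin(ty),np.cos(ty),0],[0,0,1]])
print("mat frame",R.T@(s["eef_pos"]-o),s["wrist_force"].round(1),np.round(s["tool_rot"],3).tolist())
E
python3 m.py
```

```text
mat frame [-0.05815333 -0.07313773  0.12125603] [ 0.3 -0.6  0.9] [[0.975, 0.222, -0.0], [0.222, -0.975, 0.001], [-0.0, -0.001, -1.0]]
```

carry_out --motion "0 -0.01 -0.004 0 0 0 0; 0 -0.01 0 0 0 0 0; 0 -0.01 0 0 0 0 0; 0 -0.008 0 0 0 0 0; 0 -0.008 0 0 0 0 0; 0 -0.008 0 0 0 0 0; 0 -0.008 0 0 0 0 0; 0 -0.006 0 0 0 0 0; 0 -0.004 0 0 0 0 0; 0 0 0 0 0 0 0"

```text
t: 21.45
eef_pos: [0.5052, -0.1754, 0.1253]
tool_rot: [[0.975, 0.221, -0.0], [0.221, -0.975, 0.0], [-0.0, -0.0, -1.0]]
wrist_force: [0.4, 0.6, 0.4]
finger_gap: 0.0001
```

```bash
python3 m.py
```

```text
mat frame [-0.05854857 -0.00146178  0.12526935] [0.4 0.6 0.4] [[0.975, 0.221, -0.0], [0.221, -0.975, 0.0], [-0.0, -0.0, -1.0]]
```

carry_out --motion "0 -0.003 0 0 0 0 0; 0 0 0 0 0 0 0"

```text
t: 21.7
eef_pos: [0.5046, -0.1728, 0.1253]
tool_rot: [[0.975, 0.221, -0.0], [0.221, -0.975, -0.0], [-0.0, -0.0, -1.0]]
wrist_force: [0.0, -0.0, 0.3]
finger_gap: -0.0001
```

carry_out --motion "0 -0.003 0 0 0 0 0; 0 0 0 0 0 0 0"

```text
t: 21.95
eef_pos: [0.5039, -0.1697, 0.1253]
tool_rot: [[0.975, 0.221, -0.0], [0.221, -0.975, 0.0], [-0.0, -0.0, -1.0]]
wrist_force: [0.7, -0.7, -0.6]
finger_gap: -0.0001
```

carry_out --motion "0 -0.002 0 0 0 0 0; 0 -0.002 0 0 0 0 0; 0 0 0 0 0 0 0"

```text
t: 22.32
eef_pos: [0.503, -0.1661, 0.1253]
tool_rot: [[0.975, 0.221, 0.0], [0.221, -0.975, -0.0], [-0.0, 0.0, -1.0]]
wrist_force: [-0.9, -1.2, 0.5]
finger_gap: -0.0001
```

carry_out --motion "0 -0.003 0 0 0 0 0; 0 0 0 0 0 0 0"

```text
t: 22.58
eef_pos: [0.5023, -0.1629, 0.1253]
tool_rot: [[0.975, 0.221, -0.0], [0.221, -0.975, -0.0], [-0.0, -0.0, -1.0]]
wrist_force: [-0.1, -1.2, -0.7]
finger_gap: 0.0003
```

carry_out --motion "0 0.015 0 0 0 0 0; 0 0.015 0 0 0 0 0; 0 0 -0.04 0 0 0 0; 0 0 -0.04 0 0 0 0; 0 0 -0.04 0 0 0 0; 0 0 -0.04 0 0 0 0; 0.04 -0.01 0 0 0 0 0; 0.035 -0.01 0 0 0 0 0; 0 0 0 0 0 0 0"

```text
t: 23.7
eef_pos: [0.5796, -0.1547, 0.2846]
tool_rot: [[0.975, 0.224, 0.0], [0.224, -0.975, 0.002], [0.001, -0.002, -1.0]]
wrist_force: [-0.6, 0.3, 0.3]
finger_gap: -0.0001
```

```bash
python3 m.py; python3 - <<'E'
from h import *
s=ctrl.get_state();im=ctrl.get_image("wrist");cv2.imwrite("pics/w8.png",im[80:360,180:500].repeat(2,0).repeat(2,1))
ty=.2235;o=np.array([.562,-.161,0]);R=np.array([[np.cos(ty),-np.sin(ty),0],[np.sin(ty),np.cos(ty),0],[0,0,1]])
P=lambda p:((wproj(s,o+R@np.array(p))-[180,80])*2).round().tolist()
for q in(0,.6,.8,1,1.1,1.2):
    a=q-.6;print(q,P((-.054,.06*np.sin(a),.079+.06*np.cos(a))))
print(P((.075,.055,.018)),P((.075,-.055,.018)))
E
```

```text
mat frame [0.01853003 0.00222121 0.28461352] [-0.6  0.3  0.3] [[0.975, 0.224, 0.0], [0.224, -0.975, 0.002], [0.001, -0.002, -1.0]]
0 [380.0, 461.0]
0.6 [299.0, 474.0]
0.8 [270.0, 472.0]
1 [243.0, 467.0]
1.1 [230.0, 464.0]
1.2 [219.0, 461.0]
[190.0, 126.0] [408.0, 127.0]
```

View pics/w8.png

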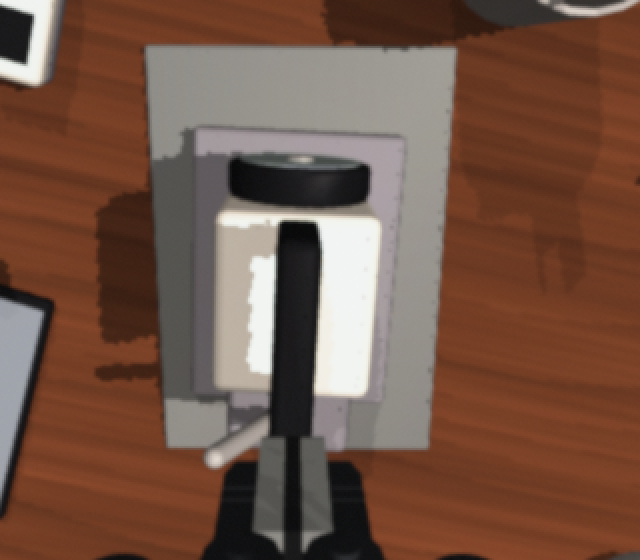

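The lever tip at crop (213,459) matches fully on (about 1.2 rad), and the lamp is still centred and upright. Now I'll close the latch, starting the fingers on the post's -y side.

carry_out --motion "0 0 0 0 0 0.075 0; 0 0 0 0 0 0.075 0; -0.006 -0.033 0 0 0 0 0; -0.006 -0.033 0 0 0 0 0; -0.006 -0.033 0 0 0 0 0; -0.006 -0.033 0 0 0 0 0; -0.006 -0.033 0 0 0 0 0; -0.006 -0.033 0 0 0 0 0; -0.006 -0.033 0 0 0 0 0; -0.006 -0.033 0 0 0 0 0; -0.006 -0.033 0 0 0 0 0; -0.006 -0.033 0 0 0 0 0; -0.006 -0.033 0 0 0 0 0; 0 0 0 0 0 0 0; 0 0 0 0 0 0 0"

```text
t: 25.62
eef_pos: [0.4861, 0.1989, 0.2852]
tool_rot: [[0.998, 0.07, 0.0], [0.07, -0.998, -0.001], [0.0, 0.001, -1.0]]
wrist_force: [1.3, -0.3, 0.8]
finger_gap: 0.0003
```

```bash
cat > p.py <<'E'
from h import *
s=ctrl.get_state();d=s["eef_pos"]-np.array([.5425,.2395,0]);y=.075;c,n=np.cos(y),np.sin(y)
print("uv",d[0]*c+d[1]*n,d[1]*c-d[0]*n,s["eef_pos"][2],s["wrist_force"].round(1),np.round(s["tool_rot"],3).tolist(),np.round(s["joint_pos"],1),s["t"])
E
python3 p.py
```

```text
uv -0.05932382981920956 -0.0362183953736535 0.2851861111924159 [ 1.3 -0.3  0.8] [[0.998, 0.07, 0.0], [0.07, -0.998, -0.001], [0.0, 0.001, -1.0]] [  10.3    4.3  -37.2   96.6    2.7   80.  -113.2] 25.625
```

carry_out --motion "0 0 0.045 0 0 0 0; 0 0 0.05 0 0 0 0; 0 0 0.05 0 0 0 0; 0 0 0.045 0 0 0 0; 0 0 0 0 0 0 0; 0 -0.008 0 0 0 0 0; 0 -0.008 0 0 0 0 0; -0.002 -0.009 0 0 0 0 0; -0.001 -0.008 0 0 0 0 0; 0.001 -0.0095 0 0 0 0 0; 0.001 -0.0095 0 0 0 0 0; 0.0035 -0.009 0 0 0 0 0; 0.0035 -0.0085 0 0 0 0 0; 0.006 -0.007 0 0 0 0 0; 0.006 -0.0075 0 0 0 0 0; 0.008 -0.005 0 0 0 0 0; 0.008 -0.005 0 0 0 0 0; 0.004 -0.001 0 0 0 0 0; 0 0 0 0 0 0 0"

```text
t: 28.0
eef_pos: [0.5172, 0.2985, 0.0953]
tool_rot: [[0.997, 0.072, 0.001], [0.072, -0.997, 0.0], [0.001, -0.0, -1.0]]
wrist_force: [-0.0, -1.1, 0.6]
finger_gap: 0.0
```

```bash
python3 p.py
```

```text
uv -0.020815373223317012 0.060710409099289486 0.09534496217539672 [-0.  -1.1  0.6] [[0.997, 0.072, 0.001], [0.072, -0.997, 0.0], [0.001, -0.0, -1.0]] [  -2.1   23.3  -36.9   99.9   15.6   62.  -130. ] 28.0
```

carry_out --motion "0.003 0 0 0 0 0 0; 0.003 0 0 0 0 0 0; 0 0 0 0 0 0 0"

```text
t: 28.38
eef_pos: [0.52, 0.2989, 0.0947]
tool_rot: [[0.997, 0.074, -0.005], [0.074, -0.997, -0.002], [-0.005, 0.001, -1.0]]
wrist_force: [-6.8, -0.8, 1.8]
finger_gap: -0.0004
```

carry_out --motion "0.002 0 0 0 0 0 0; 0 0 0 0 0 0 0"

```text
t: 28.62
eef_pos: [0.5201, 0.299, 0.0942]
tool_rot: [[0.997, 0.074, -0.008], [0.074, -0.997, -0.003], [-0.008, 0.002, -1.0]]
wrist_force: [-10.3, -1.8, 2.1]
finger_gap: -0.0003
```

The force climbs against the closed stop. I'll back off, rise and check everything.

carry_out --motion "-0.015 0 0 0 0 0 0; -0.015 0 0 0 0 0 0; 0 0 -0.045 0 0 0 0; 0 0 -0.05 0 0 0 0; 0 0 -0.05 0 0 0 0; 0 0 -0.05 0 0 0 0; 0.03 0.045 -0.02 0 0 0 0; 0.02 0.045 -0.02 0 0 0 0; 0 0.045 -0.02 0 0 0 0; 0 0 0 0 0 0 0; 0 0 0 0 0 0 0"

```text
t: 30.0
eef_pos: [0.5537, 0.1665, 0.3504]
tool_rot: [[0.997, 0.073, 0.001], [0.073, -0.997, 0.0], [0.001, -0.0, -1.0]]
wrist_force: [0.1, 0.4, -0.6]
finger_gap: -0.0001
```

```bash
python3 - <<'E'
from h import *
s=ctrl.get_state();im=ctrl.get_image("wrist");t=ctrl.get_image("top");cv2.imwrite("pics/t9.png",t)
o=np.array([.5487,.162,0]);y=.075;R=np.array([[np.cos(y),-np.sin(y),0],[np.sin(y),np.cos(y),0],[0,0,1]])
print(s["t"],s["eef_pos"],s["wrist_force"].round(1))
for th in(0,.1,.2,.4):
    print(th,wproj(s,o+R@np.array([-.06*np.sin(th),.078+.06*np.cos(th),.123])).round().tolist(),[wproj(s,o+R@np.array([.038*np.sin(th),.078-.038*np.cos(th),.061])).round().tolist()])
w=cv2.resize(im[60:360,80:480],(400,300));a=cv2.resize(t[130:340,140:430],(400,290))
cv2.imwrite("pics/f9.png",cv2.resize(np.vstack([w,a]),None,fx=1,fy=1))
E
```

```text
30.0 [0.55367155 0.1664931  0.35040771] [ 0.1  0.4 -0.6]
0 [188.0, 212.0] [[295.0, 199.0]]
0.1 [189.0, 218.0] [[294.0, 195.0]]
0.2 [191.0, 224.0] [[294.0, 192.0]]
0.4 [195.0, 235.0] [[291.0, 185.0]]
```

View pics/f9.png

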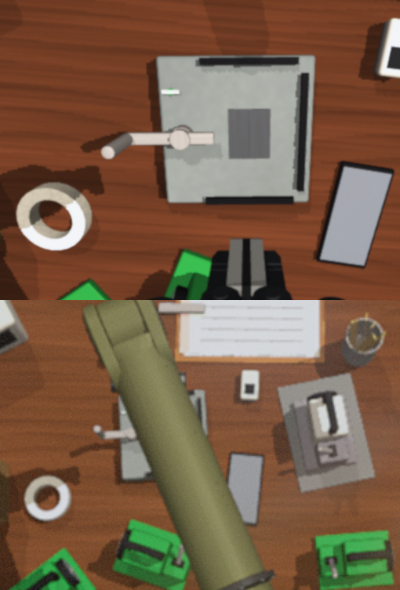

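The post top at image (188,213) and the short end at (293,198) match a latch angle of about 0. The lamp stands on the mat, nothing else has moved, and the arm touches nothing.

```bash
python3 -c "
from station import ctrl
print(ctrl.hand_in())"
```

```text
the job is handed in; nothing more can be done
None
```

The job is done and handed in at about 30 s of robot time; the system gave no verdict. I turned the latch open, moved the lamp to the middle of the mat with the lens facing away, flipped its switch, and turned the latch back.

What the last checks showed:
- **Lamp:** it stands upright and released on the mat. It was within a few millimetres of the centre when set down. After the switch push it looked turned by about 0.03 rad, well inside the 0.30 allowed.
- **Switch:** the lever tip is where a fully on lever (about 1.2 rad) should be.
- **Latch:** it reads about 0 rad, pushed against its closed stop.
- **Other things on the table:** those in the final pictures look unmoved. The gel bottle and the gauge were outside those pictures, and no move went near them.
- **Robot:** it is clear of everything, with wrist force near zero.

Two readings disagreed along the way:
- **Latch angle after the first push:** the scene camera read about 1.57 rad, but the wrist camera then read about 1.3. I pushed the latch again and confirmed about 1.57 before lifting the lamp.
- **Handle position:** its x position differed by several millimetres between views. This stayed within the gripping range.

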